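Rebuild the plate pack of a feed brake

TASK

Rebuild the feed brake: slide the thick lined disc down the splined hub until it lies fully home on its seat with its tab on the side of the terminal box, then slide the thin separator plate down flat on top of it with its tab pointing the opposite way. The hub sits turned a little clockwise from square, so feel for the splines by turning each plate with a light touch and never force it; let go of the plates and leave everything else on the bench alone.

Things in the scene. Friction and masses are not known exactly. Their poses are not given: they have to be found in the camera images.
- stand: Feed-drive brake, fixed. Origin: on the hub's axis at bench height; z up, +x towards the green terminal box. Grey base plate 180 x 110 mm from x -65 to +115, 10 mm thick; green magnet body 100 mm across, top at 22 mm; on it a steel column 44 mm across, top (the seat) at 50 mm, carrying the splined hub. Over 35 N of a plate on brake or other plate does damage.
- hub_seat (a point): Point on the hub's axis at the seat, 50 mm up: first plate's underside lies here. (Its axes are the stand's.) Hub: a cross of two bars each 38 mm long, 10 mm wide, from 50 to 72 mm up. It sits on a stiff bearing (0.2 N m) and was left turned: its bars lie 11 to 25 degrees clockwise, seen from above, of the stand's x and y axes, differently each time, not shown in this pose.
- hub_crest (a point): Point on the hub's axis at the top of the cross's bars, 72 mm up (axes are the stand's). A plate not lined up with the bars comes to rest here. Above it a 17 mm pilot pin runs straight to 77 mm and tapers to 7 mm across at 88 mm; between the teeth it leaves a plate about 1 mm play sideways.
- box_top (a point): Middle of the top of the green terminal box (44 mm along stand x, 60 mm along y), 45 mm up, 90 mm from the hub's axis
- disc: Lined disc: the thicker, 8 mm, wide tab, lining pads on its face, 0.11 kg. Loose steel ring, 59 mm across, with cross-shaped bore, lying flat on a 36 mm wooden block 30 mm high. Origin: centre of underside, z up; the tab points along own +x. Grasp from above across the two flat lugs at own +y and -y, faces 24 mm long, 60 mm apart.
- disc_tab (a point): Middle of the end face of this plate's one tab, 45 mm from its centre along its own +x. Lined disc's tab is 24 mm wide. Bore: two crossed slots 13 mm wide, 42 mm long, along the plate's own x and y; they fit over the hub's bars with 1.5 mm play each side, about 5 degrees either way.
- separator: Separator plate: the thinner, 5 mm, narrow tab, bare steel, 0.07 kg. Loose steel ring, 59 mm across, with cross-shaped bore, lying flat on a 36 mm wooden block 30 mm high. Origin: centre of underside, z up; the tab points along own +x. Grasp from above across the two flat lugs at own +y and -y, faces 24 mm long, 66 mm apart.
- separator_tab (a point): Middle of the end face of this plate's one tab, 45 mm from its centre along its own +x. Separator's tab is 10 mm wide. Bore as in the lined disc. Lying on the seated disc, this plate's underside is 58 mm up.
- spare_ring: plain steel ring without teeth or tab, 60 mm across, 9 mm high, lying loose; leave it alone. Origin: centre of underside
- hex_key: L-shaped hex key lying loose, 90 mm long; leave it alone
- glue_a: white squeeze bottle, 60 mm across, 150 mm high; leave it alone. Origin: centre of underside
- glue_b: second white squeeze bottle, same size; leave it alone
- chisel: wood-handled chisel lying loose, 235 mm long; leave it alone
- rosette: carved wooden rosette, 56 mm across, 14 mm high; leave it alone
- screw_cup: steel cup, 64 mm across, 45 mm high; leave it alone

How it is judged:
By the outcome, as a careful person would: the job done as asked, in the order asked, and still so for the second after the job is handed in, with the robot touching nothing.
It also fails if it takes over 70 s, if anything falls off the work surface, if the arm or the gripper's body presses on something with over 40 N, if the wrist force passes 120 N, or if a joint passes its speed limit or range.

ROBOT

A 7-joint arm with a two-finger parallel gripper is mounted at the origin on the work surface. World frame = base frame: x ahead of the robot, y to its left, z up, the work surface at z = 0. Lengths are in m, angles in rad, forces in N, time in s.
With the tool pointing down it reaches from about 0.4 to 0.85 m from the base axis. Payload 4.5 kg.
Tool frame: the origin (TCP) lies midway between the tips of the shut fingers; the grasp point (between the pads) lies 19 mm behind it; z points along the fingers, y is the direction in which the jaws open and shut (so a half turn about z gives the same grasp; the last joint's range is limited). The gripper opens to 85 mm and grips with 20 to 120 N. Pads are 22 mm wide; open, the fingers measure 114 mm over their backs; the gripper's body (76 mm by 85 mm) begins 54 mm behind the grasp point. The pads swing forward as they close: fully open they stand 13 mm farther back than shut.
Start: joints at [-1.098, 0.689, -0.195, 1.565, 0.157, 0.902, -0.215], TCP at [0.266, 0.566, 0.231] pointing down, gripper open.
Joint ranges: [-3.01, 3.01], [-0.46, 2.08], [-1.47, 1.51], [0.13, 2.56], [-1, 4.14], [0.04, 2.09], [-2.66, 2.66]. Speed limits (rad/s): [2.57, 2.57, 3.14, 3.14, 3.14, 3.14, 3.14].

INTERFACE

Orientations are given as a unit quaternion [x, y, z, w].
In Python, from bench import readout, get_image, camera_model, arm gives the robot as it stands. The module is installed in compiled form; this text tells all that it offers.
- The arm moves only by the tool jog_arm, never from a script. Its argument "plan" is a list of rows, each an object of numbers: "tx", "ty", "tz": the shift along the tool's x, y, z in m; "ax", "ay", "az": the turn, a rotation vector about the tool's x, y, z in degrees. A call has 1 to 20 rows; each row is the pose to reach, as a shift and turn from the pose measured when the call began, along the tool's axes at that moment; what a row does not reach only later rows make up. A row lasts 1/8 s, in which the tool goes at most 62.5 mm and 10.7 degrees, less where a joint would pass 70% of its speed; a pose out of reach is approached as far as the arm can. A call with a gripper value outside its range is refused whole. "gripper" is the gripper's target within -1 to 1 (shut at 1, half-way at 0, fully open at -1), set as the call begins (left out, the last holds). The fingers move at their own pace and stop on an object; "force" is the grip in N (left out, the last holds). Time passes only in rows, so rows that repeat a pose let the fingers close. It gives the time, the measured TCP pose, the force and the opening at its end, in the units of the state.
- readout.get_state(): the state, without advancing time (a new reading comes with each control period).
- get_image(name): name is "scene" or "top" or "wrist"; returns (picture, depth): 400x640x3 uint8, red, green, blue; 400x640 float32, m along the optical axis (not along the pixel's ray), 0 where there is no reading.
- camera_model(name): a dict with "fovy" (degrees; the focal length in pixels is half the picture's height over the tangent of half this angle, whatever the lens; pixels are square), "cx", "cy" (the principal point, pixels), "k1" (the pictures are not rectified: a ray, as slopes to the right and down, at radius r is drawn at 1 + k1 r^2 times it, then the intrinsics apply), "T" (4x4, takes a point from camera to world coordinates). Camera axes: x right, y down, z forward; pixel columns grow to the right and rows downward; lengths in m; the calibration is good to about 2 mm. A picture is of the moment at which its call begins: read the wrist's pose just before it. camera_model takes no time and is no camera call; for the wrist camera it gives the pose at the moment of the call.
- arm.close_job(): hands the job in, once; it reports no verdict.
The state is a dict: "t": time; "joints": joint angles; "dq": joint speeds; "joint_efforts": joint torques, N m; "position": TCP position; "eef_rot": TCP orientation; "wrist_force": force on the tool from outside, world axes, zero at the start; "moment": the same for the moment, N m; "opening": finger opening in m.
Only numpy, scipy, OpenCV 4.12 (cv2) and the standard library are available. Lean on these libraries where they do the work, as an engineer would, in place of code of your own. Each camera call takes 0.05 s, during which the arm holds its last target. There are 200 camera calls.

## Working session

There is one attempt and no reset: what is moved stays moved. The work goes in short steps, Python scripts to look and compute and a tool call to move; the robot and the scene stay as the last step left them, time stands still between calls to the robot, and variables do not carry over. Pictures are saved under pics/ and viewed, on a budget of 10 in all, crops included, one or two more only if the job needs it, and the job is handed in when it is done.

Besides the shell and the picture viewer there is one more tool, called after ">>>" as name(argument=value, ...), one argument or row to a line, values as JSON. jog_arm: Moves the arm, as the interface text tells. Its arguments: {"type":"object","properties":{"plan":{"type":"array"},"gripper":{"type":"number"},"force":{"type":"number"}},"required":["plan"]}

```bash
mkdir -p pics; cat > h.py <<'E'
import numpy as np, cv2
from bench import readout, get_image, camera_model, arm
from scipy.spatial.transform import Rotation as R
def F(c): return 200/np.tan(np.radians(c["fovy"])/2)
def ray(c,u,v):
    f=F(c); d=np.array([(u-c["cx"])/f,(v-c["cy"])/f]); p=d.copy()
    for _ in range(20): p=d/(1+c["k1"]*(p@p))
    T=np.array(c["T"]); return T[:3,3],T[:3,:3]@np.array([p[0],p[1],1])
def onz(c,u,v,z):
    o,d=ray(c,u,v); return o+d*(z-o[2])/d[2]
def proj(c,P):
    T=np.array(c["T"]); q=T[:3,:3].T@(np.array(P)-T[:3,3]); s=q[:2]/q[2]; s=s*(1+c["k1"]*(s@s)); return s*F(c)+[c["cx"],c["cy"]]
def cloud(c,dep):
    f=F(c); v,u=np.mgrid[0:400,0:640]; d=np.stack([(u-c["cx"])/f,(v-c["cy"])/f],-1); p=d.copy()
    for _ in range(20): p=d/(1+c["k1"]*(p**2).sum(-1,keepdims=True))
    T=np.array(c["T"]); P=np.concatenate([p*dep[...,None],dep[...,None]],-1); return P@T[:3,:3].T+T[:3,3]
def snap(n):
    c=camera_model(n); im,d=get_image(n); return c,im,d
def save(n,im): cv2.imwrite(n,cv2.cvtColor(im,cv2.COLOR_RGB2BGR))
E
python3 - <<'E'
from h import *
np.set_printoptions(precision=4,suppress=True)
s=readout.get_state(); print(s["t"],s["position"],s["eef_rot"],s["wrist_force"],s["opening"])
for n in("top","scene","wrist"):
    c,im,d=snap(n); save(f"pics/{n}0.png",im); np.savez(f"{n}0.npz",im=im,d=d,c=np.array(c,dtype=object)); print(n,c)
E
```

```text
0.0 [0.2653 0.5652 0.2305] [ 0.2176  0.976  -0.0009 -0.0001] [ 0.3944 -0.5418 -0.518 ] 0.08518554386964576
top {'fovy': 55.07727212259522, 'cx': 318.7902893075802, 'cy': 201.93332626417885, 'k1': 0.0042130577890371465, 'T': array([[-0.0005, -0.9896,  0.144 ,  0.4361],
       [-0.9997,  0.0038,  0.023 , -0.0114],
       [-0.0233, -0.1439, -0.9893,  1.0186],
       [ 0.    ,  0.    ,  0.    ,  1.    ]])}
scene {'fovy': 57.63746929027637, 'cx': 322.35437236680815, 'cy': 203.37646135312386, 'k1': -0.02805149288593351, 'T': array([[ 0.7097,  0.5174, -0.4781,  0.9828],
       [ 0.7045, -0.5184,  0.4848, -0.4295],
       [ 0.003 , -0.6809, -0.7324,  0.7565],
       [ 0.    ,  0.    ,  0.    ,  1.    ]])}
wrist {'fovy': 62.29959740961565, 'cx': 327.42986623746367, 'cy': 196.4781108010619, 'k1': -0.0004098868445087978, 'T': array([[ 0.4239,  0.8734,  0.2396,  0.2045],
       [ 0.9057, -0.4084, -0.1135,  0.5937],
       [-0.0013,  0.2651, -0.9642,  0.373 ],
       [ 0.    ,  0.    ,  0.    ,  1.    ]])}
```

View pics/top0.png

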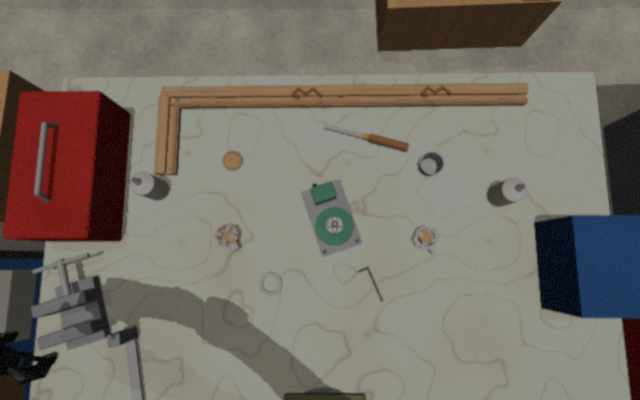

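View pics/scene0.png

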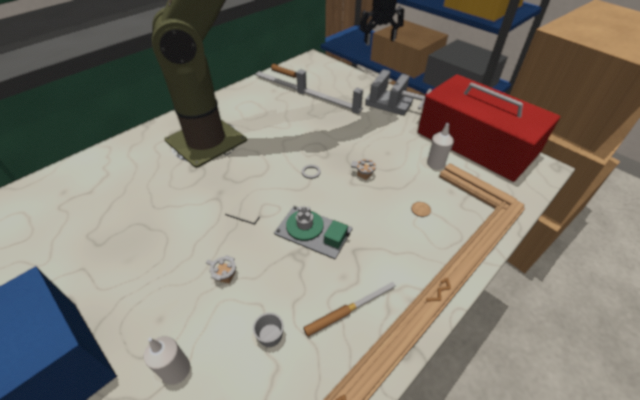

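Top view: brake hub at about (334,225), its box at (322,193), and plates on blocks at (229,235) and (425,237). Next I measure these and enlarge both plates.

```bash
python3 - <<'E'
from h import *
np.set_printoptions(precision=4,suppress=True)
z=np.load("top0.npz",allow_pickle=True); im,d,c=z["im"],z["d"],z["c"].item()
P=cloud(c,d)
hsv=cv2.cvtColor(im,cv2.COLOR_RGB2HSV)
g=((hsv[...,0]>60)&(hsv[...,0]<95)&(hsv[...,1]>90)).astype(np.uint8); 
n,l,st,ce=cv2.connectedComponentsWithStats(g)
for i in range(1,n):
    if st[i,4]>60:
        Z=np.median(P[l==i][:,2]); print("green",ce[i],st[i],Z,onz(c,*ce[i],0.022),onz(c,*ce[i],0.045))
w=P[...,2]
for u,v in((229,236),(425,238),(334,225)):
    s=np.s_[v-25:v+25,u-25:u+25]; p=P[s].reshape(-1,3); 
    for lo,hi in((.026,.06),(.06,.1)):
        m=(p[:,2]>lo)&(p[:,2]<hi); q=p[m]
        if len(q): print((u,v),lo,len(q),q.mean(0),q.min(0),q.max(0),np.percentile(q[:,2],[10,50,90]))
a=np.hstack([cv2.resize(im[v-25:v+25,u-25:u+25],(400,400),interpolation=cv2.INTER_CUBIC) for u,v in((229,236),(425,238))])
save("pics/crop0.png",a)
E
```

```text
green [322.9417 192.5951] [312 183  23  21 326] 0.04535444462027877 [0.606  0.0008 0.022 ] [0.6021 0.0005 0.045 ]
green [334.0029 226.1659] [317 208  36  36 693] 0.02253117204608135 [ 0.5173 -0.0278  0.022 ] [ 0.5155 -0.0274  0.045 ]
(229, 236) 0.026 483 [0.4914 0.2476 0.0362] [0.4532 0.2174 0.0264] [0.5251 0.2807 0.0424] [0.03   0.0374 0.0401]
(425, 238) 0.026 463 [ 0.4874 -0.2613  0.0338] [ 0.4454 -0.2946  0.0265] [ 0.5165 -0.2258  0.0401] [0.0298 0.0341 0.0371]
(334, 225) 0.026 178 [ 0.5291 -0.0189  0.0459] [ 0.4736 -0.064   0.026 ] [0.5851 0.0236 0.0599] [0.0281 0.049  0.053 ]
(334, 225) 0.06 113 [ 0.5194 -0.027   0.0757] [ 0.5012 -0.0444  0.0603] [ 0.5385 -0.0097  0.0906] [0.0706 0.0734 0.0849]
```

View pics/crop0.png

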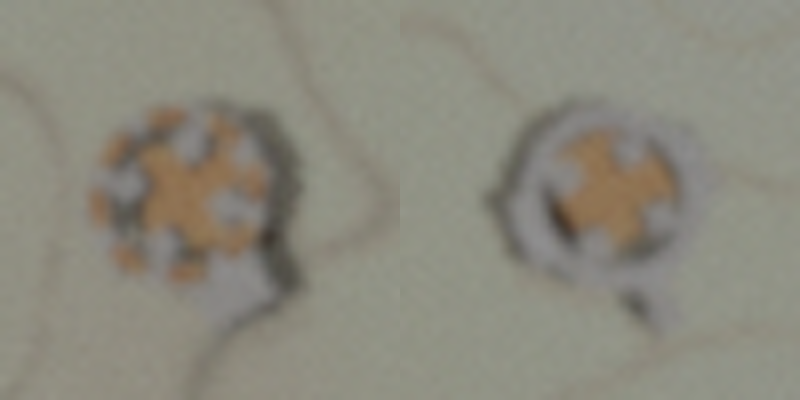

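The crop shows the lined disc on the left (pads, wide tab pointing down-right) and the separator on the right (narrow tab down-right). Next I move above the disc.

>>> jog_arm(
  plan=[
    {"tx": -0.04, "ty": -0.022, "tz": 0.006, "az": -6},
    {"tx": -0.09, "ty": -0.05, "tz": 0.012, "az": -14},
    {"tx": -0.14, "ty": -0.077, "tz": 0.02, "az": -22},
    {"tx": -0.19, "ty": -0.104, "tz": 0.028, "az": -30},
    {"tx": -0.24, "ty": -0.132, "tz": 0.035, "az": -38},
    {"tx": -0.29, "ty": -0.16, "tz": 0.042, "az": -46},
    {"tx": -0.325, "ty": -0.179, "tz": 0.048, "az": -51},
    {"tx": -0.342, "ty": -0.188, "tz": 0.05, "az": -53},
    {"tx": -0.342, "ty": -0.188, "tz": 0.05, "az": -53},
    {"tx": -0.342, "ty": -0.188, "tz": 0.05, "az": -53},
  ],
)

```text
invalid input
```

```bash
cat >> h.py <<'E'
np.set_printoptions(precision=4,suppress=True)
def pose():
    s=readout.get_state(); r=R.from_quat(s["eef_rot"]); x=r.as_matrix()[:,0]
    return s,np.array(s["position"]),r,np.degrees(np.arctan2(x[1],x[0]))
def togo(p,yaw):
    s,q,r,y=pose(); T=R.from_euler("z",yaw,degrees=True)*R.from_matrix(np.diag([1,-1,-1]))
    print("shift",r.inv().apply(np.array(p)-q),"turn",np.degrees((r.inv()*T).as_rotvec()))
def st():
    s,q,r,y=pose(); print("t",round(s["t"],2),"tcp",q,"yaw",round(y,2),"F",np.array(s["wrist_force"]),"M",np.array(s["moment"]),"open",round(s["opening"],4),"j",np.array(s["joints"]))
E
python3 - <<'E'
from h import *
st(); c,im,d=snap("wrist"); save("pics/w1.png",im); np.savez("w1.npz",im=im,d=d,c=np.array(c,dtype=object))
E
```

```text
t 0.15 tcp [0.2654 0.5653 0.2307] yaw 154.86 F [-0.009   0.0439 -0.2779] M [ 0.008  -0.0246 -0.0015] open 0.0852 j [-1.0982  0.6898 -0.1945  1.5661  0.1573  0.9025 -0.2151]
```

View pics/w1.png

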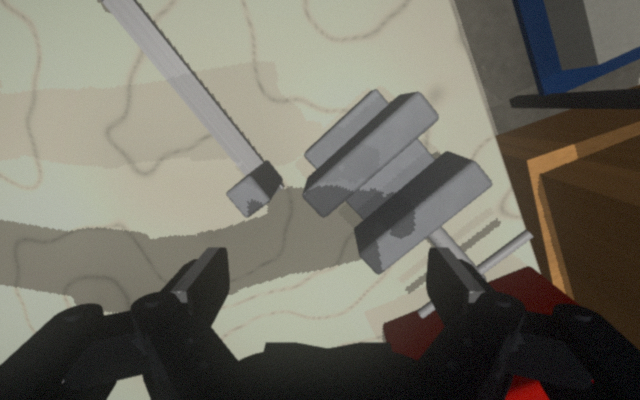

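The picture shows the start area, because the call was refused (4 pictures so far). I retry with every row key given.

>>> jog_arm(
  plan=[
    {"tx": -0.04, "ty": -0.022, "tz": 0.006, "ax": 0, "ay": 0, "az": -6},
    {"tx": -0.09, "ty": -0.05, "tz": 0.012, "ax": 0, "ay": 0, "az": -14},
    {"tx": -0.14, "ty": -0.077, "tz": 0.02, "ax": 0, "ay": 0, "az": -22},
    {"tx": -0.19, "ty": -0.104, "tz": 0.028, "ax": 0, "ay": 0, "az": -30},
    {"tx": -0.24, "ty": -0.132, "tz": 0.035, "ax": 0, "ay": 0, "az": -38},
    {"tx": -0.29, "ty": -0.16, "tz": 0.042, "ax": 0, "ay": 0, "az": -46},
    {"tx": -0.325, "ty": -0.179, "tz": 0.048, "ax": 0, "ay": 0, "az": -51},
    {"tx": -0.342, "ty": -0.188, "tz": 0.05, "ax": 0, "ay": 0, "az": -53},
    {"tx": -0.342, "ty": -0.188, "tz": 0.05, "ax": 0, "ay": 0, "az": -53},
    {"tx": -0.342, "ty": -0.188, "tz": 0.05, "ax": 0, "ay": 0, "az": -53},
  ],
  gripper=-1,
  force=30,
)

```text
t: 1.45
position: [0.4943, 0.2514, 0.1812]
eef_rot: [-0.241, 0.97, 0.0, -0.0]
wrist_force: [-0.1, -0.2, -0.2]
opening: 0.0858
```

```bash
python3 - <<'E'
from h import *
st(); c,im,d=snap("wrist"); save("pics/w2.png",im); np.savez("w2.npz",im=im,d=d,c=np.array(c,dtype=object))
P=cloud(c,d); m=(P[...,2]>.0345)&(P[...,2]<.06)&(np.hypot(P[...,0]-.4926,P[...,1]-.249)<.06)
print(P[m].mean(0),np.percentile(P[m][:,2],[5,50,95]),m.sum())
E
```

```text
t 1.45 tcp [0.4943 0.2514 0.1812] yaw -152.08 F [-0.0712 -0.1875 -0.1817] M [-0.0206  0.0172 -0.0049] open 0.0858 j [-0.2635  0.6988 -0.4882  1.8223  0.4648  0.7367  1.0527]
[0.4874 0.2475 0.0379] [0.0366 0.0379 0.0392] 2786
```

View pics/w2.png

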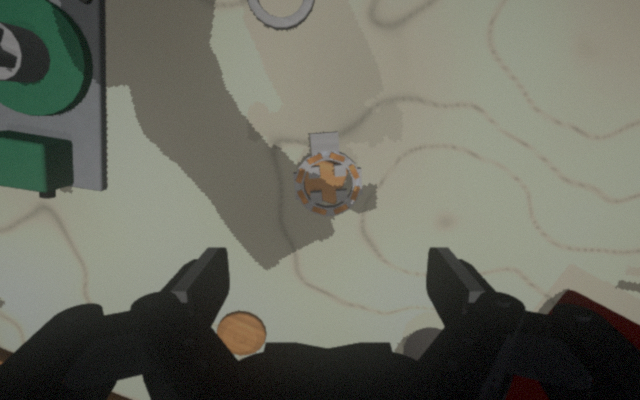

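The wrist view shows the disc at about (327,185) with its tab up at (324,143), along tool +x as planned. I'll fit its circle and tab.

```bash
cat >> h.py <<'E'
from scipy.optimize import least_squares
def plate(c,d,g,lo,hi,ztop):
    P=cloud(c,d); m=((P[...,2]>lo)&(P[...,2]<hi)&(np.hypot(P[...,0]-g[0],P[...,1]-g[1])<.06)).astype(np.uint8)
    m=cv2.morphologyEx(m,cv2.MORPH_OPEN,np.ones((2,2),np.uint8))
    k=max(cv2.findContours(m,cv2.RETR_EXTERNAL,cv2.CHAIN_APPROX_NONE)[0],key=cv2.contourArea)[:,0]
    W=np.array([onz(c,u,v,ztop)[:2] for u,v in k]); fit=lambda W,g:least_squares(lambda q:np.hypot(*(W-q[:2]).T)-q[2],[*g,.0295],loss="soft_l1",f_scale=.001).x
    q=fit(W,g); q=fit(W[np.hypot(*(W-q[:2]).T)<.033],q[:2]); r=W-q[:2]; n=np.hypot(*r.T); t=r[n>.037]
    M=np.array([onz(c,u,v,ztop)[:2] for v,u in np.argwhere(m)])-q[:2]; t2=M[np.hypot(*M.T)>.035].mean(0)
    print("centre",q[:2],"r",q[2],"tabmax",n.max(),"yaw",np.degrees(np.arctan2(*t.mean(0)[::-1])),np.degrees(np.arctan2(*t2[::-1])))
    return q,np.degrees(np.arctan2(*t2[::-1]))
E
python3 - <<'E'
from h import *
z=np.load("w2.npz",allow_pickle=True); c=z["c"].item()
q,y=plate(c,z["d"],[.492,.249],.0335,.06,.038)
z=np.load("top0.npz",allow_pickle=True);plate(z["c"].item(),z["d"],[.492,.249],.028,.06,.038);plate(z["c"].item(),z["d"],[.49,-.26],.028,.06,.035)
togo([*q[:2],.09],y); togo([*q[:2],.034-.0],y)
E
```

```text
centre [0.4938 0.2525] r 0.02984655801338851 tabmax 0.04578810230205598 yaw -147.4523744197946 -147.54041616705106
centre [0.4924 0.2476] r 0.02956408331028611 tabmax 0.04540384626060705 yaw -147.47439719347562 -147.4657280128597
centre [ 0.4856 -0.2622] r 0.029322614908461133 tabmax 0.04473117901885782 yaw -156.15301899187259 -156.69553067372283
shift [-0.0001  0.0008  0.0913] turn [ 0.0289 -0.0201 -4.4815]
shift [-0.0001  0.0008  0.1473] turn [ 0.0289 -0.0201 -4.4815]
```

>>> jog_arm(
  plan=[
    {"tx": 0, "ty": 0, "tz": 0.04, "ax": 0, "ay": 0, "az": -4.5},
    {"tx": 0, "ty": 0, "tz": 0.075, "ax": 0, "ay": 0, "az": -4.5},
    {"tx": 0, "ty": 0, "tz": 0.085, "ax": 0, "ay": 0, "az": -4.5},
    {"tx": 0, "ty": 0, "tz": 0.085, "ax": 0, "ay": 0, "az": -4.5},
  ],
)

```text
t: 2.0
position: [0.4937, 0.2526, 0.0965]
eef_rot: [-0.28, 0.96, 0.0, -0.0]
wrist_force: [-0.5, 0.7, 0.5]
opening: 0.0849
```

```bash
python3 - <<'E'
from h import *
st(); c,im,d=snap("wrist"); save("pics/w3.png",im); np.savez("w3.npz",im=im,d=d,c=np.array(c,dtype=object))
q,y=plate(c,d,[.492,.25],.0335,.06,.038)
P=cloud(c,d); m=(P[...,2]>.0335)&(P[...,2]<.05)&(np.hypot(P[...,0]-.492,P[...,1]-.25)<.06)
print(proj(c,[*q[:2],.038]),np.argwhere(m).min(0),np.argwhere(m).max(0),np.median(P[m][:,2]))
togo([*q[:2],.019],y)
E
```

```text
t 2.0 tcp [0.4937 0.2526 0.0965] yaw -147.45 F [-0.5419  0.7467  0.4789] M [ 0.0219 -0.0079  0.0452] open 0.0849 j [-0.3119  0.8232 -0.4153  1.8818  0.5882  0.5608  1.0216]
centre [0.4936 0.2521] r 0.030031239383624 tabmax 0.046056745058591336 yaw -147.05355951088293 -147.66873165291034
[326.5418 214.13  ] [143 278] [256 373] 0.03792511249968683
shift [ 0.0011 -0.0003  0.0781] turn [0.0436 0.0563 0.1995]
```

>>> jog_arm(
  plan=[
    {"tx": 0.001, "ty": 0, "tz": 0.04, "ax": 0, "ay": 0, "az": 0},
    {"tx": 0.001, "ty": 0, "tz": 0.075, "ax": 0, "ay": 0, "az": 0},
    {"tx": 0.001, "ty": 0, "tz": 0.086, "ax": 0, "ay": 0, "az": 0},
    {"tx": 0.001, "ty": 0, "tz": 0.086, "ax": 0, "ay": 0, "az": 0},
  ],
)

```text
t: 2.55
position: [0.4939, 0.2529, 0.0118]
eef_rot: [-0.28, 0.96, 0.001, 0.001]
wrist_force: [-0.8, 0.1, 0.1]
opening: 0.0853
```

>>> jog_arm(
  plan=[
    {"tx": 0, "ty": 0, "tz": 0, "ax": 0, "ay": 0, "az": 0},
    {"tx": 0, "ty": 0, "tz": 0, "ax": 0, "ay": 0, "az": 0},
    {"tx": 0, "ty": 0, "tz": 0, "ax": 0, "ay": 0, "az": 0},
    {"tx": 0, "ty": 0, "tz": 0, "ax": 0, "ay": 0, "az": 0},
    {"tx": 0, "ty": 0, "tz": 0, "ax": 0, "ay": 0, "az": 0},
    {"tx": 0, "ty": 0, "tz": 0, "ax": 0, "ay": 0, "az": 0},
  ],
  gripper=1,
  force=30,
)

```text
t: 3.3
position: [0.495, 0.2535, 0.0135]
eef_rot: [-0.28, 0.96, 0.001, 0.002]
wrist_force: [0.1, 0.3, 5.8]
opening: 0.0595
```

```bash
python3 - <<'E'
from h import *
st()
E
```

```text
t 3.3 tcp [0.495  0.2535 0.0135] yaw -147.47 F [0.0988 0.2883 5.7708] M [-0.0198  0.1062 -0.0009] open 0.0595 j [-0.3834  0.9533 -0.2935  1.9055  0.6885  0.3791  0.9305]
```

>>> jog_arm(
  plan=[
    {"tx": 0, "ty": 0, "tz": -0.02, "ax": 0, "ay": 0, "az": 0},
    {"tx": 0, "ty": 0, "tz": -0.06, "ax": 0, "ay": 0, "az": 0},
    {"tx": 0, "ty": 0, "tz": -0.11, "ax": 0, "ay": 0, "az": 0},
    {"tx": 0.01, "ty": -0.04, "tz": -0.15, "ax": 0, "ay": 0, "az": 0},
    {"tx": 0.02, "ty": -0.09, "tz": -0.18, "ax": 0, "ay": 0, "az": 0},
    {"tx": 0.03, "ty": -0.14, "tz": -0.18, "ax": 0, "ay": 0, "az": 0},
    {"tx": 0.04, "ty": -0.19, "tz": -0.18, "ax": 0, "ay": 0, "az": 0},
    {"tx": 0.047, "ty": -0.23, "tz": -0.18, "ax": 0, "ay": 0, "az": 0},
    {"tx": 0.047, "ty": -0.249, "tz": -0.18, "ax": 0, "ay": 0, "az": 0},
    {"tx": 0.047, "ty": -0.249, "tz": -0.18, "ax": 0, "ay": 0, "az": 0},
    {"tx": 0.047, "ty": -0.249, "tz": -0.18, "ax": 0, "ay": 0, "az": 0},
  ],
)

```text
t: 4.68
position: [0.5879, 0.0206, 0.1934]
eef_rot: [-0.282, 0.959, 0.002, 0.002]
wrist_force: [-0.0, 0.7, -2.1]
opening: 0.0591
```

```bash
python3 - <<'E'
from h import *
st(); c,im,d=snap("wrist"); save("pics/w4.png",im); np.savez("w4.npz",im=im,d=d,c=np.array(c,dtype=object))
E
```

```text
t 4.67 tcp [0.5879 0.0206 0.1934] yaw -147.27 F [-0.0186  0.7238 -2.0662] M [ 0.0361 -0.0007 -0.0173] open 0.0591 j [ 0.2163  0.7354 -0.5759  1.7116  0.5053  0.8425  1.5586]
```

View pics/w4.png

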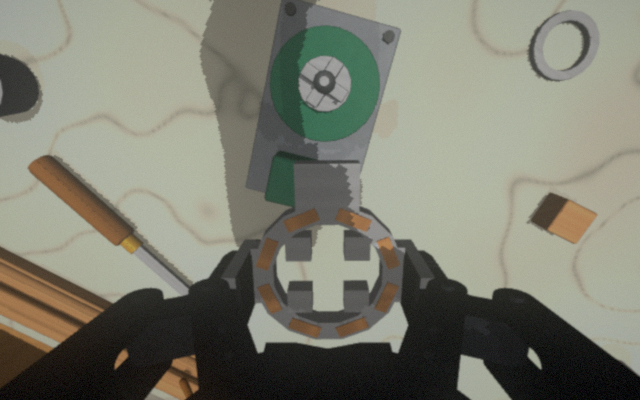

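The disc is held squarely, tab up at (325,180). The hub cross is visible at (325,82), turned relative to the plate. I'll measure both.

```bash
python3 - <<'E'
from h import *
z=np.load("w4.npz",allow_pickle=True); c,d,im=z["c"].item(),z["d"],z["im"]; P=cloud(c,d)
s,tp,r,yaw=pose()
hsv=cv2.cvtColor(im,cv2.COLOR_RGB2HSV)
near=np.hypot(P[...,0]-.518,P[...,1]+.027)<.06
# green disc circle
g=(near&(P[...,2]>.017)&(P[...,2]<.028)).astype(np.uint8)
k=max(cv2.findContours(g,cv2.RETR_EXTERNAL,cv2.CHAIN_APPROX_NONE)[0],key=cv2.contourArea)[:,0]
W=np.array([onz(c,u,v,.022)[:2] for u,v in k]); q=least_squares(lambda q:np.hypot(*(W-q[:2]).T)-q[2],[.518,-.027,.05],loss="soft_l1",f_scale=.001).x; print("green",q)
for lo,hi in((.045,.055),(.067,.0755),(.084,.1)):
    p=P[near&(P[...,2]>lo)&(P[...,2]<hi)]; (a,_),rr=cv2.minEnclosingCircle(p[:,:2].astype(np.float32)),0
    print(lo,len(p),p.mean(0),cv2.minEnclosingCircle(p[:,:2].astype(np.float32)))
p=P[near&(P[...,2]>.068)&(P[...,2]<.0755)][:,:2]; 
for ctr in (q[:2],p.mean(0)):
    v=p-ctr; n=np.hypot(*v.T); v=v[(n>.011)&(n<.021)]; a=np.arctan2(v[:,1],v[:,0])
    print("hub angle mod90",np.degrees(np.angle(np.exp(4j*a).mean()))/4,abs(np.exp(4j*a).mean()),len(v))
# box / base
b=P[(P[...,2]>.04)&(P[...,2]<.048)&(np.hypot(P[...,0]-.6,P[...,1])<.05)]; print("box",b.mean(0),cv2.minAreaRect(b[:,:2].astype(np.float32)))
f=P[(P[...,2]>.006)&(P[...,2]<.014)&(np.hypot(P[...,0]-.53,P[...,1]+.02)<.12)];print("base",cv2.minAreaRect(f[:,:2].astype(np.float32)))
# plate in hand
h=(P[...,2]>.17)&(P[...,2]<.25)&(np.hypot(P[...,0]-tp[0],P[...,1]-tp[1])<.06)
u=np.argwhere(h); ringm=np.zeros_like(h);
print("plate z",np.percentile(P[h][:,2],[5,25,50,75,95]))
zz=P[115:400:1][:0]; tab=P[170:200,305:345].reshape(-1,3); print("tab pts",tab.mean(0),tab.std(0)[2]); zt=np.median(tab[:,2])
hole=(~h).astype(np.uint8); n,l,stt,ce=cv2.connectedComponentsWithStats(hole); i=l[270,322]; hm=(l==i); H=np.array([onz(c,u,v,zt)[:2] for v,u in np.argwhere(hm)]); print("bore",ce[i],stt[i],zt)
rect=cv2.minAreaRect(H.astype(np.float32)); print("bore rect",rect)
v=H-rect[0]; n=np.hypot(*v.T); a=np.arctan2(v[:,1],v[:,0])[n>.012]; print("bore ang mod90",np.degrees(np.angle(np.exp(4j*a).mean()))/4)
E
```

```text
green [ 0.5188 -0.0264  0.049 ]
0.045 1060 [ 0.5195 -0.0258  0.0498] ((0.5187153220176697, -0.026530710980296135), 0.021926384419202805)
0.067 809 [ 0.5186 -0.0265  0.0717] ((0.5186137557029724, -0.026411129161715508), 0.019186584278941154)
0.084 168 [ 0.5188 -0.0264  0.0868] ((0.5199192762374878, -0.02521861344575882), 0.004890347830951214)
hub angle mod90 -1.2129102603885265 0.6978627683418444 608
hub angle mod90 -1.285904242749344 0.6967955806940603 610
box [ 0.6099 -0.0144  0.0446] ((0.6103479862213135, -0.015621647238731384), (0.046330515295267105, 0.02719693072140217), 29.476238250732422)
base ((0.5422804355621338, -0.0185118168592453), (0.18038848042488098, 0.11024677008390427), 18.58452033996582)
plate z [0.2124 0.2172 0.2179 0.2228 0.2476]
tab pts [ 0.5551 -0.0016  0.2179] 0.006820905648395559
bore [327.4929 267.6898] [ 276  225  104   86 4384] 0.21752365473702018
bore rect ((0.5831230282783508, 0.017884302884340286), (0.03664516657590866, 0.03959258645772934), 69.5134506225586)
bore ang mod90 33.30640930825853
```

Hub centre is (0.5187, -0.0265) and the cross is at -1.2° world. With the stand at 18.6°, that is 19.8° clockwise. The plate in hand is at -146.7°, offset about 2 mm along tool x. Next I move over the hub and turn the long way round, which joint 7 allows.

>>> jog_arm(
  plan=[
    {"tx": 0.02, "ty": 0, "tz": 0, "ax": 0, "ay": 0, "az": 10},
    {"tx": 0.05, "ty": 0, "tz": 0, "ax": 0, "ay": 0, "az": 20},
    {"tx": 0.08, "ty": -0.001, "tz": 0, "ax": 0, "ay": 0, "az": 30},
    {"tx": 0.086, "ty": -0.001, "tz": 0, "ax": 0, "ay": 0, "az": 40},
    {"tx": 0.086, "ty": -0.001, "tz": 0, "ax": 0, "ay": 0, "az": 50},
    {"tx": 0.086, "ty": -0.001, "tz": 0, "ax": 0, "ay": 0, "az": 60},
    {"tx": 0.086, "ty": -0.001, "tz": 0, "ax": 0, "ay": 0, "az": 70},
    {"tx": 0.086, "ty": -0.001, "tz": 0, "ax": 0, "ay": 0, "az": 80},
    {"tx": 0.086, "ty": -0.001, "tz": 0, "ax": 0, "ay": 0, "az": 90},
    {"tx": 0.086, "ty": -0.001, "tz": 0, "ax": 0, "ay": 0, "az": 100},
    {"tx": 0.086, "ty": -0.001, "tz": 0, "ax": 0, "ay": 0, "az": 107},
    {"tx": 0.086, "ty": -0.001, "tz": 0, "ax": 0, "ay": 0, "az": 107},
  ],
)

```text
t: 6.22
position: [0.5157, -0.0246, 0.193]
eef_rot: [0.602, 0.799, 0.003, -0.0]
wrist_force: [-0.3, 0.4, -1.7]
opening: 0.0592
```

```bash
python3 - <<'E'
from h import *
st(); togo([.5166,-.0265,.095],-1.8)
E
```

```text
t 6.22 tcp [ 0.5157 -0.0246  0.193 ] yaw 106.02 F [-0.2782  0.3576 -1.7446] M [-0.044   0.021   0.0156] open 0.0592 j [-0.0125  0.6014 -0.0406  1.9398  0.0309  0.5975  0.2081]
shift [-0.0025 -0.0002  0.098 ] turn [ -0.062   -0.439  107.8154]
```

>>> jog_arm(
  plan=[
    {"tx": -0.002, "ty": 0, "tz": 0, "ax": 0, "ay": 0, "az": 10},
    {"tx": -0.002, "ty": 0, "tz": 0, "ax": 0, "ay": 0, "az": 20},
    {"tx": -0.002, "ty": 0, "tz": 0, "ax": 0, "ay": 0, "az": 30},
    {"tx": -0.002, "ty": 0, "tz": 0, "ax": 0, "ay": 0, "az": 40},
    {"tx": -0.002, "ty": 0, "tz": 0, "ax": 0, "ay": 0, "az": 50},
    {"tx": -0.002, "ty": 0, "tz": 0.01, "ax": 0, "ay": 0, "az": 60},
    {"tx": -0.002, "ty": 0, "tz": 0.02, "ax": 0, "ay": 0, "az": 70},
    {"tx": -0.002, "ty": 0, "tz": 0.04, "ax": 0, "ay": 0, "az": 80},
    {"tx": -0.002, "ty": 0, "tz": 0.06, "ax": 0, "ay": 0, "az": 90},
    {"tx": -0.002, "ty": 0, "tz": 0.08, "ax": 0, "ay": -0.4, "az": 100},
    {"tx": -0.0025, "ty": 0, "tz": 0.095, "ax": 0, "ay": -0.4, "az": 107.8},
    {"tx": -0.0025, "ty": 0, "tz": 0.095, "ax": 0, "ay": -0.4, "az": 107.8},
    {"tx": -0.0025, "ty": 0, "tz": 0.095, "ax": 0, "ay": -0.4, "az": 107.8},
  ],
)

```text
t: 7.85
position: [0.517, -0.0259, 0.0985]
eef_rot: [1.0, -0.014, 0.0, -0.001]
wrist_force: [0.2, 0.1, -1.5]
opening: 0.0592
```

```bash
python3 - <<'E'
from h import *
st(); togo([.5166,-.0265,.08],-1.8)
c,im,d=snap("wrist"); save("pics/w5.png",im); np.savez("w5.npz",im=im,d=d,c=np.array(c,dtype=object)); print(proj(c,[.5187,-.0265,.088]),proj(c,[.5187,-.0265,.1193]))
P=cloud(c,d); p=P[(P[...,2]>.082)&(P[...,2]<.092)&(np.hypot(P[...,0]-.5187,P[...,1]+.0265)<.012)]; print("pin",len(p),p.mean(0) if len(p) else 0)
E
```

```text
t 7.85 tcp [ 0.517  -0.0259  0.0985] yaw -1.55 F [ 0.1888  0.0681 -1.4957] M [-0.0176  0.025   0.021 ] open 0.0592 j [-0.2539  0.8051  0.3658  2.0156 -0.658   0.4381 -0.9817]
shift [-0.0004  0.0006  0.0185] turn [-0.0949 -0.0085  0.2492]
[328.1735 240.953 ] [328.2111 271.246 ]
pin 395 [ 0.5201 -0.0266  0.0857]
```

View pics/w5.png

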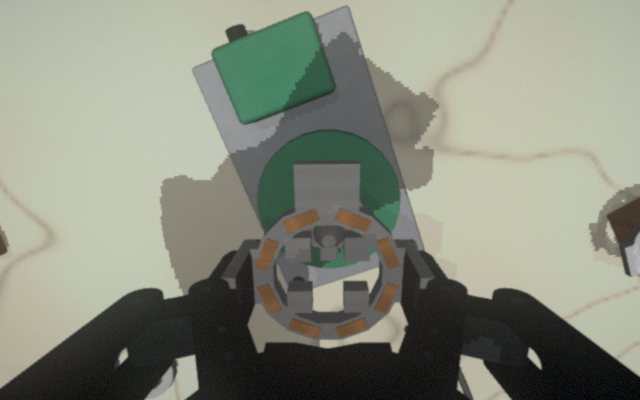

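The pin shows at (328,240), where predicted, and the tab points to the box side. Next I descend over the pin.

>>> jog_arm(
  plan=[
    {"tx": 0, "ty": 0.0006, "tz": 0.012, "ax": 0, "ay": 0, "az": 0.3},
    {"tx": 0, "ty": 0.0006, "tz": 0.022, "ax": 0, "ay": 0, "az": 0.3},
    {"tx": 0, "ty": 0.0006, "tz": 0.03, "ax": 0, "ay": 0, "az": 0.3},
    {"tx": 0, "ty": 0.0006, "tz": 0.036, "ax": 0, "ay": 0, "az": 0.3},
    {"tx": 0, "ty": 0.0006, "tz": 0.036, "ax": 0, "ay": 0, "az": 0.3},
  ],
)

```text
t: 8.52
position: [0.5168, -0.0266, 0.0621]
eef_rot: [1.0, -0.017, -0.0, -0.001]
wrist_force: [-0.2, -0.7, -1.6]
opening: 0.0594
```

```bash
python3 - <<'E'
from h import *
st()
E
```

```text
t 8.53 tcp [ 0.5168 -0.0266  0.0621] yaw -1.91 F [-0.2417 -0.7366 -1.5653] M [ 0.0248  0.0019 -0.0518] open 0.0594 j [-0.2109  0.8626  0.2953  2.0271 -0.701   0.3526 -0.9497]
```

>>> jog_arm(
  plan=[
    {"tx": 0, "ty": 0, "tz": 0.003, "ax": 0, "ay": 0, "az": 0},
    {"tx": 0, "ty": 0, "tz": 0.005, "ax": 0, "ay": 0, "az": 0},
    {"tx": 0, "ty": 0, "tz": 0.007, "ax": 0, "ay": 0, "az": 0},
    {"tx": 0, "ty": 0, "tz": 0.009, "ax": 0, "ay": 0, "az": 0},
    {"tx": 0, "ty": 0, "tz": 0.009, "ax": 0, "ay": 0, "az": 0},
  ],
)

```text
t: 9.15
position: [0.5168, -0.0267, 0.053]
eef_rot: [1.0, -0.017, -0.0, -0.001]
wrist_force: [-0.3, 0.2, -0.5]
opening: 0.0591
```

```bash
python3 - <<'E'
from h import *
st()
E
```

```text
t 9.15 tcp [ 0.5168 -0.0267  0.053 ] yaw -1.91 F [-0.3416  0.2284 -0.5414] M [-0.0147  0.042  -0.0045] open 0.0591 j [-0.2001  0.8773  0.277   2.0289 -0.7102  0.3312 -0.9418]
```

The underside is now about 69 mm up, below the crest, with no contact force. I continue gently.

>>> jog_arm(
  plan=[
    {"tx": 0, "ty": 0, "tz": 0.003, "ax": 0, "ay": 0, "az": 0},
    {"tx": 0, "ty": 0, "tz": 0.006, "ax": 0, "ay": 0, "az": 0},
    {"tx": 0, "ty": 0, "tz": 0.009, "ax": 0, "ay": 0, "az": 0},
    {"tx": 0, "ty": 0, "tz": 0.012, "ax": 0, "ay": 0, "az": 0},
    {"tx": 0, "ty": 0, "tz": 0.015, "ax": 0, "ay": 0, "az": 0},
    {"tx": 0, "ty": 0, "tz": 0.017, "ax": 0, "ay": 0, "az": 0},
    {"tx": 0, "ty": 0, "tz": 0.017, "ax": 0, "ay": 0, "az": 0},
  ],
)

```text
t: 10.02
position: [0.5167, -0.0266, 0.0359]
eef_rot: [1.0, -0.017, -0.0, -0.001]
wrist_force: [0.2, 0.9, -2.2]
opening: 0.0593
```

```bash
python3 - <<'E'
from h import *
st()
E
```

```text
t 10.03 tcp [ 0.5167 -0.0266  0.0359] yaw -1.91 F [ 0.1982  0.8913 -2.2344] M [-0.0243  0.0497 -0.0528] open 0.0593 j [-0.1799  0.9054  0.2422  2.0309 -0.7257  0.2911 -0.928 ]
```

>>> jog_arm(
  plan=[
    {"tx": 0, "ty": 0, "tz": 0.001, "ax": 0, "ay": 0, "az": 0},
    {"tx": 0, "ty": 0, "tz": 0.0018, "ax": 0, "ay": 0, "az": 0},
    {"tx": 0, "ty": 0, "tz": 0.0018, "ax": 0, "ay": 0, "az": 0},
  ],
)

```text
t: 10.4
position: [0.5166, -0.0266, 0.034]
eef_rot: [1.0, -0.017, -0.0, -0.001]
wrist_force: [-0.1, -0.4, -2.9]
opening: 0.0593
```

```bash
python3 - <<'E'
from h import *
st()
E
```

```text
t 10.4 tcp [ 0.5166 -0.0266  0.034 ] yaw -1.91 F [-0.1026 -0.4273 -2.8583] M [-0.0286 -0.0072  0.002 ] open 0.0593 j [-0.1777  0.9085  0.2385  2.031  -0.7273  0.2868 -0.9267]
```

>>> jog_arm(
  plan=[
    {"tx": 0, "ty": 0, "tz": 0.0006, "ax": 0, "ay": 0, "az": 0},
    {"tx": 0, "ty": 0, "tz": 0.0012, "ax": 0, "ay": 0, "az": 0},
    {"tx": 0, "ty": 0, "tz": 0.0012, "ax": 0, "ay": 0, "az": 0},
  ],
)

```text
t: 10.78
position: [0.5168, -0.0266, 0.0336]
eef_rot: [1.0, -0.017, -0.0, -0.001]
wrist_force: [-2.2, 0.3, 7.1]
opening: 0.0595
```

Seated: contact came at a height matching underside = 50 mm, with about 9 N. Next I release and rise.

>>> jog_arm(
  plan=[
    {"tx": 0, "ty": 0, "tz": -0.0006, "ax": 0, "ay": 0, "az": 0},
    {"tx": 0, "ty": 0, "tz": -0.0006, "ax": 0, "ay": 0, "az": 0},
  ],
)

```text
t: 11.02
position: [0.5168, -0.0266, 0.0341]
eef_rot: [1.0, -0.017, -0.0, -0.001]
wrist_force: [1.4, 0.4, -0.9]
opening: 0.059
```

>>> jog_arm(
  plan=[
    {"tx": 0, "ty": 0, "tz": 0, "ax": 0, "ay": 0, "az": 0},
    {"tx": 0, "ty": 0, "tz": 0, "ax": 0, "ay": 0, "az": 0},
    {"tx": 0, "ty": 0, "tz": 0, "ax": 0, "ay": 0, "az": 0},
    {"tx": 0, "ty": 0, "tz": 0, "ax": 0, "ay": 0, "az": 0},
    {"tx": 0, "ty": 0, "tz": 0, "ax": 0, "ay": 0, "az": 0},
  ],
  gripper=-1,
)

```text
t: 11.65
position: [0.5168, -0.0266, 0.0342]
eef_rot: [1.0, -0.017, 0.0, -0.001]
wrist_force: [-0.3, -0.2, -0.4]
opening: 0.0853
```

>>> jog_arm(
  plan=[
    {"tx": 0, "ty": 0, "tz": -0.015, "ax": 0, "ay": 0, "az": 0},
    {"tx": 0, "ty": 0, "tz": -0.05, "ax": 0, "ay": 0, "az": 0},
    {"tx": 0, "ty": 0, "tz": -0.1, "ax": 0, "ay": 0, "az": 0},
    {"tx": 0, "ty": 0, "tz": -0.14, "ax": 0, "ay": 0, "az": 0},
    {"tx": 0, "ty": 0, "tz": -0.15, "ax": 0, "ay": 0, "az": 0},
    {"tx": 0, "ty": 0, "tz": -0.15, "ax": 0, "ay": 0, "az": 0},
    {"tx": 0, "ty": 0, "tz": -0.15, "ax": 0, "ay": 0, "az": 0},
  ],
)

```text
t: 12.52
position: [0.5159, -0.0265, 0.1831]
eef_rot: [1.0, -0.017, -0.001, -0.001]
wrist_force: [0.0, 1.1, 0.0]
opening: 0.0855
```

```bash
python3 - <<'E'
from h import *
st(); c,im,d=snap("wrist"); save("pics/w6.png",im); np.savez("w6.npz",im=im,d=d,c=np.array(c,dtype=object))
P=cloud(c,d); near=np.hypot(P[...,0]-.5187,P[...,1]+.0265)<.05
p=P[near&(P[...,2]>.05)&(P[...,2]<.064)]; print("plate top z",np.percentile(p[:,2],[5,25,50,75,95]))
plate(c,d,[.5187,-.0265],.0535,.0645,.058)
p=P[near&(P[...,2]>.068)&(P[...,2]<.0755)][:,:2]; v=p-p.mean(0); n=np.hypot(*v.T); v=v[(n>.011)&(n<.021)]; a=np.arctan2(v[:,1],v[:,0])
print("hub",p.mean(0),np.degrees(np.angle(np.exp(4j*a).mean()))/4)
togo([.4856,-.2622,.1],-156.5);togo([.4856,-.2622,.1],23.5)
E
```

```text
t 12.53 tcp [ 0.5159 -0.0265  0.1831] yaw -1.91 F [0.0257 1.1064 0.0139] M [0.0097 0.0306 0.0158] open 0.0855 j [-0.3485  0.6831  0.525   1.9604 -0.5568  0.647  -1.0685]
plate top z [0.0536 0.0572 0.0578 0.0583 0.0591]
centre [ 0.518  -0.0277] r 0.029932472863025913 tabmax 0.0456458060471671 yaw -1.3724551232649336 -1.4112974863889427
hub [ 0.5204 -0.0265] -0.9829031319720425
shift [-0.0222  0.2366  0.0825] turn [  0.1679   0.2206 154.5816]
shift [-0.0222  0.2366  0.0825] turn [ -0.1608   0.1224 -25.4182]
```

The disc is home: top at 58 mm, tab at -1.4°, hub at -1°. Next the separator.

>>> jog_arm(
  plan=[
    {"tx": 0, "ty": 0.03, "tz": 0, "ax": 0, "ay": 0, "az": -4},
    {"tx": -0.005, "ty": 0.08, "tz": 0, "ax": 0, "ay": 0, "az": -10},
    {"tx": -0.01, "ty": 0.13, "tz": 0, "ax": 0, "ay": 0, "az": -18},
    {"tx": -0.016, "ty": 0.18, "tz": 0.02, "ax": 0, "ay": 0, "az": -25},
    {"tx": -0.022, "ty": 0.22, "tz": 0.05, "ax": 0, "ay": 0, "az": -25.4},
    {"tx": -0.022, "ty": 0.237, "tz": 0.08, "ax": 0, "ay": 0, "az": -25.4},
    {"tx": -0.022, "ty": 0.237, "tz": 0.085, "ax": 0, "ay": 0, "az": -25.4},
    {"tx": -0.022, "ty": 0.237, "tz": 0.085, "ax": 0, "ay": 0, "az": -25.4},
  ],
)

```text
t: 13.58
position: [0.4857, -0.2612, 0.0971]
eef_rot: [0.979, 0.204, -0.001, -0.002]
wrist_force: [0.4, 0.4, -0.3]
opening: 0.0853
```

```bash
python3 - <<'E'
from h import *
st(); c,im,d=snap("wrist"); save("pics/w7.png",im); np.savez("w7.npz",im=im,d=d,c=np.array(c,dtype=object))
q,y=plate(c,d,[.486,-.262],.0325,.05,.035); togo([*q[:2],.0105],y+180)
P=cloud(c,d);m=(P[...,2]>.0325)&(P[...,2]<.05)&(np.hypot(P[...,0]-q[0],P[...,1]-q[1])<.06)
print(m.sum(),np.median(P[m],0))
v=P[m][:,:2]-q[:2];n=np.hypot(*v.T);v=v[(n>.008)&(n<.018)];a=np.arctan2(v[:,1],v[:,0]);print("bore mod90",np.degrees(np.angle(-np.exp(4j*a).mean()))/4)
E
```

```text
t 13.57 tcp [ 0.4857 -0.2612  0.0971] yaw 23.54 F [ 0.3506  0.3846 -0.2729] M [ 0.0281 -0.0205  0.021 ] open 0.0853 j [ 0.2626  0.8157  0.2548  1.9073 -0.4173  0.4759 -0.3443]
centre [ 0.4872 -0.2612] r 0.029918527081807287 tabmax 0.04482423452994019 yaw -157.48913928994867 -157.50003788080724
shift [0.0009 0.0007 0.0873] turn [-0.2355  0.0523  1.0815]
4770 [ 0.4865 -0.2628  0.0347]
bore mod90 22.50553147989359
```

View pics/w7.png

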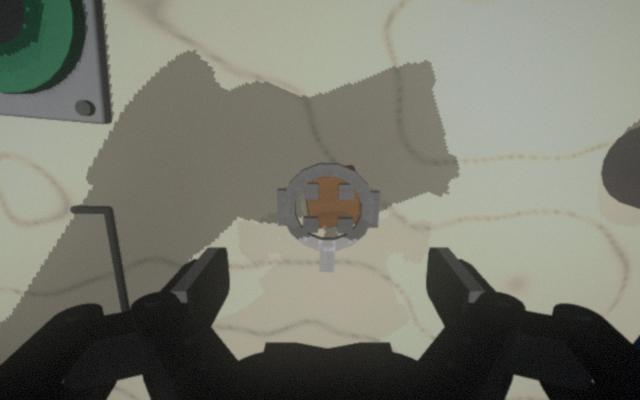

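The separator lies at about (328,205), lugs left and right, tab down; the hex key on the left is well clear. Grasping now.

>>> jog_arm(
  plan=[
    {"tx": 0.001, "ty": 0.0007, "tz": 0.04, "ax": -0.2, "ay": 0, "az": 1.1},
    {"tx": 0.001, "ty": 0.0007, "tz": 0.075, "ax": -0.2, "ay": 0, "az": 1.1},
    {"tx": 0.001, "ty": 0.0007, "tz": 0.085, "ax": -0.2, "ay": 0, "az": 1.1},
    {"tx": 0.001, "ty": 0.0007, "tz": 0.085, "ax": -0.2, "ay": 0, "az": 1.1},
  ],
)

```text
t: 14.12
position: [0.4878, -0.2607, 0.0134]
eef_rot: [0.981, 0.195, -0.0, -0.0]
wrist_force: [0.3, 0.0, 1.0]
opening: 0.0856
```

>>> jog_arm(
  plan=[
    {"tx": 0, "ty": 0, "tz": 0, "ax": 0, "ay": 0, "az": 0},
    {"tx": 0, "ty": 0, "tz": 0, "ax": 0, "ay": 0, "az": 0},
    {"tx": 0, "ty": 0, "tz": 0, "ax": 0, "ay": 0, "az": 0},
    {"tx": 0, "ty": 0, "tz": 0, "ax": 0, "ay": 0, "az": 0},
    {"tx": 0, "ty": 0, "tz": 0, "ax": 0, "ay": 0, "az": 0},
    {"tx": 0, "ty": 0, "tz": 0, "ax": 0, "ay": 0, "az": 0},
  ],
  gripper=1,
  force=30,
)

```text
t: 14.88
position: [0.4888, -0.261, 0.0151]
eef_rot: [0.981, 0.196, 0.001, 0.001]
wrist_force: [-0.1, 1.3, 5.5]
opening: 0.0648
```

>>> jog_arm(
  plan=[
    {"tx": 0, "ty": 0, "tz": -0.02, "ax": 0, "ay": 0, "az": 0},
    {"tx": 0, "ty": 0, "tz": -0.06, "ax": 0, "ay": 0, "az": 0},
    {"tx": 0, "ty": 0, "tz": -0.11, "ax": 0, "ay": 0, "az": 0},
    {"tx": 0, "ty": 0, "tz": -0.16, "ax": 0, "ay": 0, "az": 0},
    {"tx": 0, "ty": 0, "tz": -0.17, "ax": 0, "ay": 0, "az": 0},
    {"tx": 0, "ty": 0, "tz": -0.17, "ax": 0, "ay": 0, "az": 0},
  ],
)

```text
t: 15.62
position: [0.4888, -0.2607, 0.186]
eef_rot: [0.981, 0.196, 0.002, 0.001]
wrist_force: [-0.1, 0.8, -1.2]
opening: 0.0654
```

```bash
python3 - <<'E'
from h import *
st(); c,im,d=snap("wrist"); save("pics/w8.png",im); np.savez("w8.npz",im=im,d=d,c=np.array(c,dtype=object))
s,tp,r,y=pose(); P=cloud(c,d); h=(P[...,2]>tp[2]+.005)&(P[...,2]<tp[2]+.04)&(np.hypot(P[...,0]-tp[0],P[...,1]-tp[1])<.06)
L=r.inv().apply(P[h]-tp); f=(abs(L[:,1])<.022)
print("z rel TCP",np.percentile(-L[f][:,2],[5,25,50,75,95])); zt=np.median(-L[f][:,2])
L=L[f]; print("x range",L[:,0].min(),L[:,0].max())
fr=L[(abs(L[:,1])<.015)&(L[:,0]>.015)]; # front arc
e=np.array([[fr[(abs(fr[:,1]-k)<.0008)][:,0].max(),k] for k in np.arange(-.014,.0141,.002)]); print(e.T)
print("circle cx,cy",least_squares(lambda q:np.hypot(e[:,0]-q[0],e[:,1]-q[1])-.0295,[0,0]).x)
togo([.5187,-.0265,.095],-1.4)
E
```

```text
t 15.62 tcp [ 0.4888 -0.2607  0.186 ] yaw 22.57 F [-0.128   0.7853 -1.1871] M [-0.0207 -0.0255  0.0311] open 0.0654 j [ 0.1943  0.6847  0.3609  1.8507 -0.3697  0.6686 -0.4039]
z rel TCP [0.0174 0.0201 0.0206 0.0211 0.0217]
x range -0.03557539301574116 0.02942967726563403
[[ 0.0256  0.0266  0.0274  0.0282  0.029   0.0294  0.0294  0.0294  0.0293
   0.0292  0.0293  0.029   0.0281  0.0273  0.0263]
 [-0.014  -0.012  -0.01   -0.008  -0.006  -0.004  -0.002   0.      0.002
   0.004   0.006   0.008   0.01    0.012   0.014 ]]
circle cx,cy [0.0001 0.0008]
shift [ 0.1178 -0.2041  0.0899] turn [ 0.0107 -0.0774 23.9693]
```

>>> jog_arm(
  plan=[
    {"tx": 0.018, "ty": -0.03, "tz": 0, "ax": 0, "ay": 0, "az": 3},
    {"tx": 0.04, "ty": -0.07, "tz": 0, "ax": 0, "ay": 0, "az": 8},
    {"tx": 0.065, "ty": -0.115, "tz": 0, "ax": 0, "ay": 0, "az": 14},
    {"tx": 0.09, "ty": -0.155, "tz": 0, "ax": 0, "ay": 0, "az": 19},
    {"tx": 0.11, "ty": -0.19, "tz": 0.01, "ax": 0, "ay": 0, "az": 23.8},
    {"tx": 0.118, "ty": -0.204, "tz": 0.04, "ax": 0, "ay": 0, "az": 23.8},
    {"tx": 0.118, "ty": -0.204, "tz": 0.07, "ax": 0, "ay": 0, "az": 23.8},
    {"tx": 0.118, "ty": -0.204, "tz": 0.085, "ax": 0, "ay": 0, "az": 23.8},
    {"tx": 0.118, "ty": -0.204, "tz": 0.085, "ax": 0, "ay": 0, "az": 23.8},
    {"tx": 0.118, "ty": -0.204, "tz": 0.085, "ax": 0, "ay": 0, "az": 23.8},
  ],
)

```text
t: 16.92
position: [0.5193, -0.0272, 0.1004]
eef_rot: [1.0, -0.011, 0.001, 0.0]
wrist_force: [0.1, -0.0, 0.0]
opening: 0.065
```

```bash
python3 - <<'E'
from h import *
st(); c,im,d=snap("wrist"); save("pics/w9.png",im); np.savez("w9.npz",im=im,d=d,c=np.array(c,dtype=object))
P=cloud(c,d)
p=P[(P[...,2]>.083)&(P[...,2]<.0885)&(np.hypot(P[...,0]-.5187,P[...,1]+.0265)<.012)]; print("pin",len(p),p.mean(0))
t=P[(P[...,2]>.05)&(P[...,2]<.062)&(P[...,0]>.551)&(np.hypot(P[...,0]-.5187,P[...,1]+.0265)<.05)]; print("disc tab",t.mean(0),t.max(0),np.degrees(np.arctan2(t[:,1].mean()+.0265,t[:,0].mean()-.5187)))
togo([.519,-.0265,.062],-1.3)
E
```

```text
t 16.93 tcp [ 0.5193 -0.0272  0.1004] yaw -1.29 F [ 0.105  -0.046   0.0286] M [-0.0312 -0.0249 -0.0256] open 0.065 j [-0.2634  0.8065  0.3854  2.0103 -0.6736  0.4495 -0.9604]
pin 314 [ 0.5201 -0.0268  0.0861]
disc tab [ 0.5576 -0.0279  0.0575] [ 0.5636 -0.016   0.0599] -2.03058641922986
shift [-0.0006 -0.0006  0.0386] turn [ 0.0117 -0.1596  0.0265]
```

View pics/w9.png

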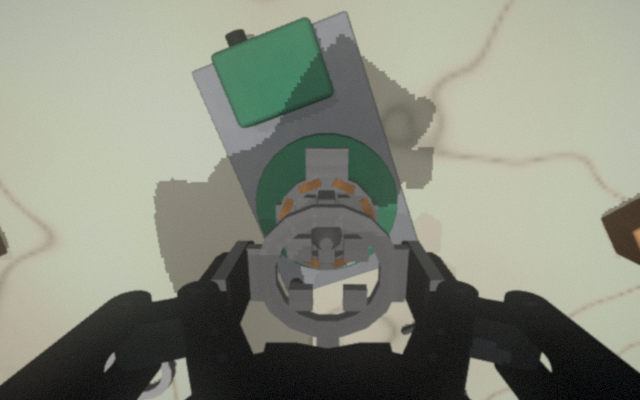

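The separator is held above the seated disc; disc tab at (327,165), pin through the bore at (325,240). Descending.

>>> jog_arm(
  plan=[
    {"tx": -0.0005, "ty": -0.0006, "tz": 0.014, "ax": 0, "ay": -0.1, "az": 0},
    {"tx": -0.0005, "ty": -0.0006, "tz": 0.024, "ax": 0, "ay": -0.1, "az": 0},
    {"tx": -0.0005, "ty": -0.0006, "tz": 0.032, "ax": 0, "ay": -0.1, "az": 0},
    {"tx": -0.0005, "ty": -0.0006, "tz": 0.038, "ax": 0, "ay": -0.1, "az": 0},
    {"tx": -0.0005, "ty": -0.0006, "tz": 0.038, "ax": 0, "ay": -0.1, "az": 0},
  ],
)

```text
t: 17.6
position: [0.5188, -0.0266, 0.0621]
eef_rot: [1.0, -0.011, 0.0, 0.0]
wrist_force: [1.1, -0.2, -0.6]
opening: 0.0649
```

>>> jog_arm(
  plan=[
    {"tx": 0, "ty": 0, "tz": 0.003, "ax": 0, "ay": 0, "az": 0},
    {"tx": 0, "ty": 0, "tz": 0.005, "ax": 0, "ay": 0, "az": 0},
    {"tx": 0, "ty": 0, "tz": 0.007, "ax": 0, "ay": 0, "az": 0},
    {"tx": 0, "ty": 0, "tz": 0.009, "ax": 0, "ay": 0, "az": 0},
    {"tx": 0, "ty": 0, "tz": 0.009, "ax": 0, "ay": 0, "az": 0},
  ],
)

```text
t: 18.23
position: [0.5187, -0.0265, 0.053]
eef_rot: [1.0, -0.011, -0.0, 0.0]
wrist_force: [0.1, 0.2, -1.1]
opening: 0.0652
```

```bash
python3 - <<'E'
from h import *
st()
E
```

```text
t 18.23 tcp [ 0.5187 -0.0265  0.053 ] yaw -1.28 F [ 0.0893  0.153  -1.0972] M [-0.0306  0.0186  0.0441] open 0.0652 j [-0.2097  0.8807  0.2917  2.024  -0.7275  0.3399 -0.9157]
```

In the splines without contact force. I continue to the disc.

>>> jog_arm(
  plan=[
    {"tx": 0, "ty": 0, "tz": 0.002, "ax": 0, "ay": 0, "az": 0},
    {"tx": 0, "ty": 0, "tz": 0.004, "ax": 0, "ay": 0, "az": 0},
    {"tx": 0, "ty": 0, "tz": 0.006, "ax": 0, "ay": 0, "az": 0},
    {"tx": 0, "ty": 0, "tz": 0.008, "ax": 0, "ay": 0, "az": 0},
    {"tx": 0, "ty": 0, "tz": 0.0093, "ax": 0, "ay": 0, "az": 0},
    {"tx": 0, "ty": 0, "tz": 0.0093, "ax": 0, "ay": 0, "az": 0},
  ],
)

```text
t: 18.98
position: [0.5187, -0.0265, 0.0436]
eef_rot: [1.0, -0.011, -0.0, 0.0]
wrist_force: [-0.2, 0.5, -0.5]
opening: 0.0645
```

>>> jog_arm(
  plan=[
    {"tx": 0, "ty": 0, "tz": 0.0006, "ax": 0, "ay": 0, "az": 0},
    {"tx": 0, "ty": 0, "tz": 0.0012, "ax": 0, "ay": 0, "az": 0},
    {"tx": 0, "ty": 0, "tz": 0.0012, "ax": 0, "ay": 0, "az": 0},
  ],
)

```text
t: 19.35
position: [0.5188, -0.0265, 0.0431]
eef_rot: [1.0, -0.011, 0.0, -0.0]
wrist_force: [-1.1, -0.1, 7.2]
opening: 0.0652
```

Contact at underside = 58 mm by the pick-up height. Release and rise.

>>> jog_arm(
  plan=[
    {"tx": 0, "ty": 0, "tz": -0.0005, "ax": 0, "ay": 0, "az": 0},
    {"tx": 0, "ty": 0, "tz": -0.0005, "ax": 0, "ay": 0, "az": 0},
  ],
)

```text
t: 19.6
position: [0.5188, -0.0265, 0.0436]
eef_rot: [1.0, -0.011, 0.0, -0.0]
wrist_force: [-0.3, 0.6, -1.2]
opening: 0.0654
```

>>> jog_arm(
  plan=[
    {"tx": 0, "ty": 0, "tz": 0, "ax": 0, "ay": 0, "az": 0},
    {"tx": 0, "ty": 0, "tz": 0, "ax": 0, "ay": 0, "az": 0},
    {"tx": 0, "ty": 0, "tz": 0, "ax": 0, "ay": 0, "az": 0},
    {"tx": 0, "ty": 0, "tz": 0, "ax": 0, "ay": 0, "az": 0},
    {"tx": 0, "ty": 0, "tz": 0, "ax": 0, "ay": 0, "az": 0},
  ],
  gripper=-1,
)

```text
t: 20.23
position: [0.5189, -0.0264, 0.0436]
eef_rot: [1.0, -0.011, 0.0, -0.0]
wrist_force: [-0.5, 0.7, -0.1]
opening: 0.0857
```

>>> jog_arm(
  plan=[
    {"tx": 0, "ty": 0, "tz": -0.015, "ax": 0, "ay": 0, "az": 0},
    {"tx": 0, "ty": 0, "tz": -0.05, "ax": 0, "ay": 0, "az": 0},
    {"tx": 0, "ty": 0, "tz": -0.1, "ax": 0, "ay": 0, "az": 0},
    {"tx": 0, "ty": 0, "tz": -0.14, "ax": 0, "ay": 0, "az": 0},
    {"tx": 0, "ty": 0, "tz": -0.14, "ax": 0, "ay": 0, "az": 0},
    {"tx": 0, "ty": 0, "tz": -0.14, "ax": 0, "ay": 0, "az": 0},
  ],
)

```text
t: 20.98
position: [0.5183, -0.0261, 0.1838]
eef_rot: [1.0, -0.011, 0.0, -0.0]
wrist_force: [-0.1, -0.0, -0.1]
opening: 0.0855
```

```bash
python3 - <<'E'
from h import *
st(); c,im,d=snap("wrist"); save("pics/w10.png",im)
P=cloud(c,d); n=np.hypot(P[...,0]-.5187,P[...,1]+.0265)
p=P[(n<.033)&(n>.022)&(P[...,2]>.05)&(P[...,2]<.07)]; print("top z",np.percentile(p[:,2],[5,25,50,75,95]))
A=np.c_[p[:,:2]-[.5187,-.0265],np.ones(len(p))]; k=p[:,2]>.0605; print("plane",np.linalg.lstsq(A[k],p[k][:,2],rcond=None)[0])
for lo,hi,sx in((.054,.0605,1),(.059,.067,-1)):
    t=P[(n>.035)&(n<.05)&(P[...,2]>lo)&(P[...,2]<hi)&(sx*(P[...,0]-.5187)>.02)]; m=t.mean(0); print("tab",sx,len(t),m,np.degrees(np.arctan2(m[1]+.0265,m[0]-.5187)))
E
```

```text
t 20.98 tcp [ 0.5183 -0.0261  0.1838] yaw -1.28 F [-0.0943 -0.0155 -0.0765] M [-0.0096  0.0976 -0.0318] open 0.0855 j [-0.3586  0.6873  0.5411  1.956  -0.5698  0.653  -1.0462]
top z [0.0573 0.062  0.0626 0.0631 0.0639]
plane [0.0011 0.0027 0.0627]
tab 1 398 [ 0.5583 -0.028   0.0577] -2.2028391404067573
tab -1 131 [ 0.4783 -0.0259  0.0627] 179.09914965802696
```

View pics/w10.png

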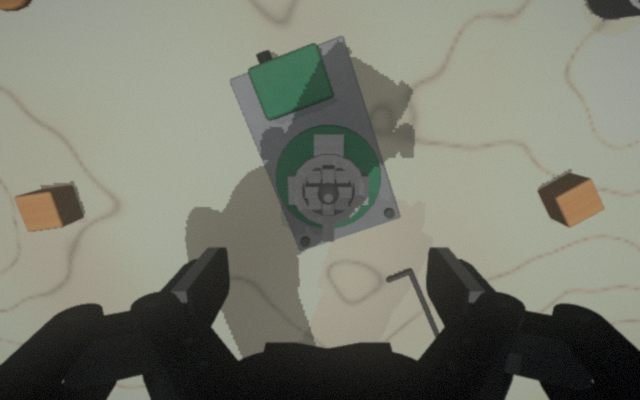

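The picture shows both plates on the hub: wide tab up towards the box at (328,143), narrow tab opposite at (328,232). The separator is flat with its top at 62.7 mm, against 63 expected. Handing in.

```bash
python3 -c "
from bench import arm; print(arm.close_job())"
```

```text
the job is handed in; nothing more can be done
None
```

The feed brake is rebuilt and the job is handed in at about 21 s of the 70 s allowed; `close_job()` reported no verdict.

- **Lined disc:** it slid down the splines onto its seat without contact force on the way, with a seating touch of about 9 N. After release its top measured 58 mm, so it is fully home. Its tab points to the box side at about -2° world, in line with the hub bars, which sit about 20° clockwise of the stand.
- **Separator plate:** it went down flat on top, also without contact force until a seating touch of about 8 N. Its top measured 62.7 mm against 63 mm expected, it is level within about 0.2°, and its tab is at 179°, opposite the disc's.
- **Turning by feel:** I read the hub angle from the wrist camera, and both plates entered without having to turn and search for the splines.
- **State at hand-in:** the gripper is open and clear above the brake. I moved nothing else on the bench and saw nothing disturbed in the last view, though that view does not cover the whole bench.
- **Checks that disagreed:**
  - The top and wrist cameras differed by up to 5 mm on the disc's starting position. I used the close-up wrist values.
  - One in-hand reading put the separator's contact about 0.7 mm high. The pick-up height and the final depth reading both agree with it being seated.

I viewed 10 pictures. The first move call was refused as invalid input, so one of those was spent on the unmoved start view.

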